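# Return the square dressing stick to its case and toggle-latch the lid

## Task

Put the square dressing stick back in its steel case: lay it in the pair of empty square notches of the two wooden racks, seated flat on the bottom of both, then shut the lid. Swing the wire bail up over the keeper on the lid and press the latch lever all the way down home, so that the lid is pulled tight on its seal. Leave the two standing cones, the white jar and the clay wedge where they are.

Things in the scene. Friction and masses are not known exactly. Their poses are not given: they have to be found in the camera images.
- case: Grey sheet-steel case fixed to the bench, lid hinged at the back (+x), latch at mid front (-x). Origin: middle of the underside; x to the back, y to its left, z up. Body 136 (x) x 170 (y) x 110 high, walls 3. Inside, two wooden racks across y at x = +-42, 16 thick, top at z 94; between them open space 68 long, 75 deep for fingers. A dark cone lies in their round notch at y -40.
- slot (a point): In the case, axes as the case's: where the stick's middle lies when seated, (0, +30, 90) mm in the case frame. The square notches are 26 wide, floor at z 79, 15 deep, top 4 mm chamfered; the stick lies along the case's x. The inner walls (at x = +-65) leave 10 mm at each end.
- stick: Loose square bar of plain grey stone, 22 x 22 x 110 mm, about 0.12 kg, lying flat on the bench. Origin: middle of its underside; x along its length.
- stick_mid (a point): Centre of the stick, 11 mm above its origin; axes as the stick's (x along it).
- lid (a joint): Lid angle in rad: 0 = tight, about 0.03 = resting on the springy seal at the front rim, grows as it opens, stop 1.45. Stays put above 1.0; falls shut from below 0.8. Lid 136 x 170 x 30 mm, 0.4 kg. While open it leans forward over the inside, so the stick must go in under it from the front. A batten (26 in x, 120 in y) under its middle reaches 4.5 mm below the rim.
- lid_hinge (a point): On the case: middle of the lid's hinge axis, which runs along the case's y; (68, 0, 110) mm in the case frame. The lid's free edge is 136 mm from it.
- lid_edge (a point): On the lid: middle of the upper front edge, 136 mm in front of the hinge and 30 mm above the seam when shut. It is the highest line of the open lid: pressing down on it, off the keeper, shuts the lid.
- keeper (a point): On the lid's front face: middle of the keeper's groove, 5.75 mm out of the face. Keeper 18 wide; an upturned lip 11 to 13 mm out of the face, 5 mm higher than the groove floor. Shut, it is at z 119 to 123 mm in the case frame; the bail's bar must come down behind the lip.
- lever_pivot (a point): On the case: lever pivot, 13 mm in front of the front face at z 83 mm; (-81, 0, 83) mm in the case frame. Axis along the case's y.
- lever (a joint): Latch lever angle in rad: 0 = pressed home, hanging down along the case front; grows as it swings out to the front and up: it points down at 0.14, straight out at 1.71; stop 2.45. It stays where left (0.06 N m). Pressed from its upper/outer side it passes dead centre near 0.3, then holds itself shut; it takes about 5 N near its end.
- lever_tip (a point): Free end of the lever, a steel plate 20 wide, 46 mm from pivot to end with the end turned out; its outer face lies 5 mm outside the line from the pivot.
- bail (a joint): Bail angle on the lever in rad: 0 when hooked and shut. It swings freely on a pin in the lever 16 mm from the lever's pivot, on the same side as the lever. bail - lever is the bail's lean from upright: 0 up, 3.14 hanging, positive to the front; below -0.15 it falls in against the lid. A stop at 4.35, where it rests at first.
- bail_bar (a point): Middle of the bail's cross bar: 3.5 mm wire, 38 mm long along the case's y, with 8 mm ball ends at +-18.5 mm, overall 45 mm; 53 mm from the bail's pin; side wires at +-13.5 mm. At the start it hangs out in front of the case, 40 to 70 mm above the bench. Once the bail leans on the lid's face, pressing the lever draws the bar down into the keeper.
- cone_a: Standing dark iron cone, 31 wide at the foot, 143 mm tall; origin under its middle. Leave it standing.
- cone_b: Standing dark iron cone, 33 wide at the foot, 160 mm tall; origin under its middle. Leave it standing.
- jar: Open white jar, 66 wide, 58 mm tall; origin under its middle. Leave it.
- wedge: Terracotta wedge, 34 x 105 x 26 mm, long along its y; origin under its middle. Leave it.

How it is judged:
On the way, in this order (a step that is already met when the one before it is completed fails the run):
1. the stick lies seated in the square notches, let go (x of stick_mid in the frame of slot between -0.01 and 0.01 m and y of stick_mid in the frame of slot between -0.0045 and 0.0045 m and z of stick_mid in the frame of slot between -0.0035 and 0.0035 m and angle between the x axis of stick_mid and the x axis of slot, either way round below 0.06 rad and contact force between the fingers and stick below 0.2 N), for 0.2 s.
2. the lid is shut onto its seal (value of joint lid below 0.05 rad), for 0.2 s.
At the end, for the whole second after the job is handed in: The stick lies seated in the square notches (within 4.5 mm sideways, 3.5 mm in height, 10 mm along, 0.06 rad), the bail's bar is in the keeper (within 7 mm of the groove's middle), the lever is home (under 0.06 rad), still, and the lid is pulled tight (under 0.017 rad) (x of stick_mid in the frame of slot between -0.01 and 0.01 m and y of stick_mid in the frame of slot between -0.0045 and 0.0045 m and z of stick_mid in the frame of slot between -0.0035 and 0.0035 m and angle between the x axis of stick_mid and the x axis of slot, either way round below 0.06 rad and distance between bail_bar and keeper below 0.007 m and value of joint lid below 0.017 rad and value of joint lever below 0.06 rad and velocity of joint lever between -0.05 and 0.05 rad/s); the robot touches nothing.
It fails at once if cone_a knocked or pushed away (40 mm, or tipped over 0.5 rad) (distance of cone_a from where it was at the start of the episode above 0.04 m or angle between cone_a's own z axis and vertical above 0.5 rad).
It fails at once if cone_b knocked or pushed away (40 mm, or tipped over 0.5 rad) (distance of cone_b from where it was at the start of the episode above 0.04 m or angle between cone_b's own z axis and vertical above 0.5 rad).
It fails at once if jar knocked or pushed away (40 mm, or tipped over 0.5 rad) (distance of jar from where it was at the start of the episode above 0.04 m or angle between jar's own z axis and vertical above 0.5 rad).
It fails at once if wedge knocked or pushed away (40 mm, or tipped over 0.5 rad) (distance of wedge from where it was at the start of the episode above 0.04 m or angle between wedge's own z axis and vertical above 0.5 rad).
It also fails if it takes over 72 s, if anything falls off the work surface, if the arm or the gripper's body presses on something with over 40 N, if the wrist force passes 120 N, or if a joint passes its speed limit or range.

## Robot

A 6-joint arm with a two-finger parallel gripper is mounted at the origin on a cart in front of the work surface, level with it; the furniture and walls round the work are solid. World frame = base frame: x ahead of the robot, y to its left, z up, the work surface at z = 0. Lengths are in m, angles in rad, forces in N, time in s.
With the tool pointing down it reaches from about 0.3 to 0.775 m from the base axis. Payload 14.6 kg.
Tool frame: the origin (TCP) lies at the very end of the fingers, on their centre line; the grasp point (between the pads) lies 19 mm behind it; z points along the fingers, y is the line along which they close (so a half turn about z gives the same grasp; the last joint's range is limited). The gripper opens to 94 mm and grips with 3 to 60 N. Pads are 16 mm wide; open, the fingers measure 119 mm over their backs; the gripper's body (75 mm by 177 mm) begins 78 mm behind the grasp point.
Start: joints at [-1.319, 0.3, 1.521, -0, 1.321, -0.067], TCP at [0.172, -0.522, 0.205] pointing down, gripper open.
Joint ranges: [-3.03, 3.03], [-0.79, 2.21], [0.23, 2.52], [-1.04, 4.18], [0, 3.07], [-2.55, 2.55]. Speed limits (rad/s): [2.22, 2.22, 2.57, 3.14, 3.14, 3.14].

## Interface

Orientations are given as [roll, pitch, yaw] about the fixed x, y, z axes, in that order (R = Rz(yaw) Ry(pitch) Rx(roll)).
In Python, from station import ctrl gives the robot as it stands.
- The arm moves only by the tool move_arm, never from a script. Its argument "increments" is a list of rows, each a list of 7 numbers: the opening, from 0 (shut) to 1 (fully open), then the shift along the tool's x, y, z in units of 50 mm (1.0 is 50 mm), then the turn, a rotation vector about the tool's x, y, z in rad. In form: [[claw, tx, ty, tz, rx, ry, rz], ...]. A call has 1 to 20 rows; each row shifts and turns the commanded pose from where the row before left it, along the tool's axes as they then stand; what a row does not reach is not made up. A row lasts 1/10 s, in which the tool goes at most 50 mm and 8.59 degrees, less where a joint would pass 70% of its speed; a pose out of reach is approached as far as the arm can. A call is refused whole if a number of a shift passes 1 or a number of a turn 0.15, either way. A call with a gripper value outside its range is refused whole. The fingers move at their own pace and stop on an object; "force" is the grip in N (left out, the last holds). Time passes only in rows, so rows that do not move let the fingers close. It gives the time, the measured TCP pose, the force, the opening and the grip force at its end, in the units of the state.
- ctrl.get_obs(): the state, without advancing time (a new reading comes with each control period).
- ctrl.camera(name): name is "scene" or "top" or "wrist"; returns a dict with "color" (480x640x3 uint8, blue, green, red), "K" (3x3 intrinsics, pixels), "distortion" ([k1, k2, p1, p2, k3] as OpenCV has them; the pictures are not rectified), "pose" (4x4, takes a point from camera to world coordinates); the wrist camera has in their place "tool_from_camera" (4x4, takes a point from camera to tool coordinates, whose origin is the TCP and whose axes are the flange's). Camera axes: x right, y down, z forward; pixel columns grow to the right and rows downward; lengths in m; the calibration is good to about 2 mm. A picture is of the moment at which its call begins: read the wrist's pose just before it. There is no depth.
- ctrl.hand_in(): hands the job in; it is judged then, once.
Trained networks look in a picture, given as the dict that the camera call returned (one of the last four; its "shot" number tells which), for a name from the list of things; names that differ only in an ending like _2 or _b are one class to them, and where a whole thing is asked for, a point or a joint stands for the part that bears it (a point fixed in the world has none). Each returns a list of dicts, best first, with "conf" (0 to 1); they miss things now and then, are a little off and sometimes report something else, mostly with a low value. They report only what shows in the picture. A call takes as long as a camera call.
- ctrl.cut_out(name, picture): "mask" (480x640 bool, what is visible of it) and "centre" ([row, column] in pixels, amid what is visible of it).
The state is a dict: "time_s": time; "qpos": joint angles; "joint_vel": joint speeds; "tau": joint torques, N m; "ee_pos": TCP position; "eef_rot": TCP orientation; "force": force on the tool from outside, world axes, zero at the start; "moment": the same for the moment, N m; "grip_width": finger opening in m; "grip_force": force on a finger pad.
Only numpy, scipy, OpenCV 4.12 (cv2) and the standard library are available. Lean on these libraries where they do the work, as an engineer would, in place of code of your own. Each camera call takes 0.05 s, during which the arm holds its last target. There are 200 camera calls.

## Working session

There is one attempt and no reset: what is moved stays moved. The work goes in short steps, Python scripts to look and compute and a tool call to move; the robot and the scene stay as the last step left them, time stands still between calls to the robot, and variables do not carry over. Pictures are saved under pics/ and viewed, at most 10 in all, crops included, and the job is handed in when it is done.

Besides the shell and the picture viewer there is one more tool, called after "Call:" as name(argument=value, ...), one argument or row to a line, values as JSON. move_arm: Moves the arm, as the interface text tells. Its arguments: {"type":"object","properties":{"increments":{"type":"array","items":{"type":"array","items":{"type":"number"}}},"force":{"type":"number"}},"required":["increments"]}

```bash
mkdir -p pics; ls
cat > h.py <<'E'
import numpy as np, cv2
from station import ctrl
from scipy.spatial.transform import Rotation as R
def T_tool():
    o=ctrl.get_obs(); T=np.eye(4); T[:3,3]=o["ee_pos"]; T[:3,:3]=R.from_euler("xyz",o["eef_rot"]).as_matrix(); return T
def shot(n):
    T=T_tool(); p=ctrl.camera(n)
    p["P"]=p["pose"] if "pose" in p else T@p["tool_from_camera"]; return p
def ray(p,uv):
    x=cv2.undistortPoints(np.array(uv,float).reshape(-1,1,2),p["K"],np.array(p["distortion"])).reshape(-1,2)
    d=np.c_[x,np.ones(len(x))]@p["P"][:3,:3].T; return p["P"][:3,3],d
def onz(p,uv,z):
    c,d=ray(p,uv); return c+d*((z-c[2])/d[:,2])[:,None]
def proj(p,X):
    M=np.linalg.inv(p["P"]); r=cv2.Rodrigues(M[:3,:3])[0]
    return cv2.projectPoints(np.array(X,float).reshape(-1,1,3),r,M[:3,3],p["K"],np.array(p["distortion"]))[0].reshape(-1,2)
E
python3 - <<'E'
from h import *
o=ctrl.get_obs(); print(o)
for n in("scene","top"):
    p=shot(n); cv2.imwrite(f"pics/{n}0.png",p["color"]); print(n,p["P"].round(3).tolist(),p["K"].round(1).tolist())
    for t in("case","stick","lid","lever","bail","cone_a","jar","wedge"):
        for d in ctrl.cut_out(t,p)[:3]: 
            m=d["mask"]; ys,xs=np.nonzero(m); c=d["centre"]
            print(t,round(d["conf"],2),np.round(c),m.sum(),xs.min(),xs.max(),ys.min(),ys.max(),onz(p,[[c[1],c[0]]],0.02).round(3))
E
```

```text
pics
{'time_s': 0.0, 'qpos': array([-1.31861011e+00,  3.00466033e-01,  1.52158242e+00, -7.78886869e-06,
        1.32072601e+00, -6.65798967e-02]), 'joint_vel': array([-4.22050830e-05, -6.80978870e-04, -6.25908388e-04,  4.14001293e-04,
       -2.23384825e-03, -5.26757351e-04]), 'tau': array([ 4.41792190e-04, -5.31808448e+01, -3.52732301e+01,  7.09131989e-02,
        2.44293694e-02, -1.08625734e-04]), 'ee_pos': array([ 0.17230534, -0.52202782,  0.20488855]), 'eef_rot': array([-3.14041296e+00, -7.10991150e-05,  3.18768008e-01]), 'force': array([-0.23949928, -0.31240358, -0.65157875]), 'moment': array([-0.00340197,  0.01915053,  0.01251312]), 'grip_force': 0.0, 'grip_width': 0.09398871933550368}
scene [[-0.861, -0.371, 0.348, 0.242], [-0.508, 0.648, -0.567, 0.534], [-0.015, -0.665, -0.746, 0.789], [0.0, 0.0, 0.0, 1.0]] [[460.7, 0.0, 328.4], [0.0, 460.7, 237.4], [0.0, 0.0, 1.0]]
case 0.95 [352. 231.] 14644 156 318 251 430 [[0.614 0.282 0.02 ]]
stick 0.73 [219. 406.] 554 384 430 212 230 [[ 0.474 -0.19   0.02 ]]
stick 0.18 [372. 296.] 368 280 318 363 398 [[0.488 0.255 0.02 ]]
lid 0.64 [316.
[... 782 characters left out ...]
26 377 410 258 295 [[ 0.475 -0.197  0.02 ]]
lid 0.56 [207. 172.] 2333 126 214 187 228 [[0.642 0.346 0.02 ]]
lever 0.78 [277. 193.] 180 187 198 269 293 [[0.472 0.293 0.02 ]]
bail 0.71 [281. 336.] 578 316 353 262 297 [[ 0.461 -0.053  0.02 ]]
bail 0.38 [291. 202.] 113 187 208 277 295 [[0.437 0.27  0.02 ]]
cone_a 0.68 [248. 414.] 171 408 424 240 253 [[ 0.54  -0.243  0.02 ]]
jar 0.66 [279. 393.] 467 376 411 259 296 [[ 0.466 -0.19   0.02 ]]
jar 0.61 [296. 269.] 626 260 287 284 311 [[0.424 0.109 0.02 ]]
wedge 0.69 [281. 338.] 654 315 354 262 299 [[ 0.461 -0.057  0.02 ]]
wedge 0.66 [296. 271.] 603 260 287 284 311 [[0.425 0.104 0.02 ]]
wedge 0.44 [207. 170.] 2365 125 213 186 229 [[0.642 0.35  0.02 ]]
```

Run:
```python
import cv2
a=cv2.imread("pics/scene0.png")[130:450,130:450]; b=cv2.imread("pics/top0.png")[170:330,110:440]
cv2.imwrite("pics/s1.png",cv2.resize(a,(600,600),interpolation=cv2.INTER_CUBIC)); cv2.imwrite("pics/t1.png",cv2.resize(b,(792,384),interpolation=cv2.INTER_CUBIC))
```

```text
(no output)
```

View pics/s1.png

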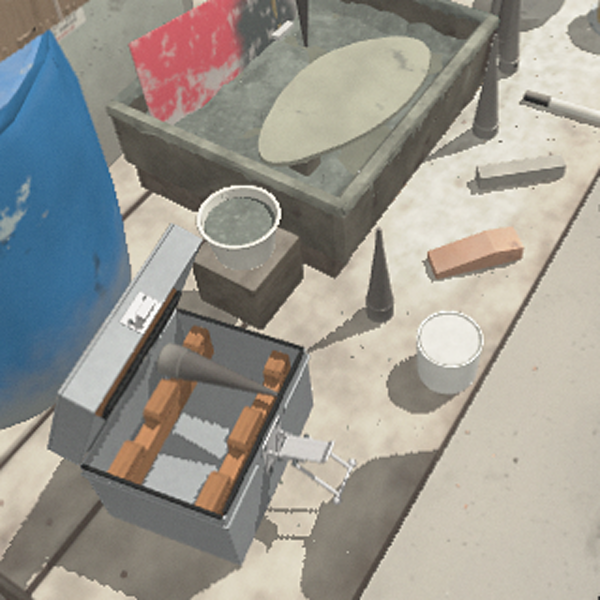

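View pics/t1.png

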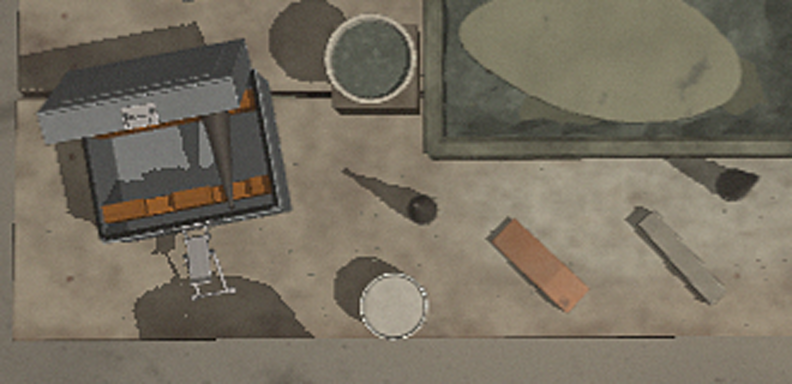

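The scene shows the case at left with its lid open and leaning forward, the dark cone at the right of the racks and the bail hanging in front. In the top view the stick is at about px (396,275), the terracotta wedge and jar lie between, and the cones stand behind. I read the corners from these crops and fit the case pose and lid angle.

```bash
cat > fit.py <<'E'
from h import *
from scipy.optimize import least_squares
def case_pts(x,y,yaw,P):
    P=np.atleast_2d(P)/1e3; c,s=np.cos(yaw),np.sin(yaw)
    return P@np.array([[c,-s,0],[s,c,0],[0,0,1]]).T+[x,y,0]
def lid_pt(th,f,u,y): # f mm forward of hinge, u above seam
    return [68-f*np.cos(th)+u*np.sin(th), y, 110+f*np.sin(th)+u*np.cos(th)]
E
python3 - <<'E'
from fit import *
t=shot("top"); s=shot("scene")
T=lambda u,v:(u/2.4+110,v/2.4+170); S=lambda u,v:(u/1.875+130,v/1.875+130)
body=[(t,T(105,240),(-68,85,110)),(t,T(288,210),(-68,-85,110)),(s,S(307,347),(-68,-85,110)),(s,S(222,518),(-68,85,110)),(s,S(83,467),(68,85,110)),(s,S(240,562),(-68,85,0))]
lid=[(t,T(48,143),(136,0,85)),(t,T(40,112),(136,30,85)),(t,T(140,115),(142,10,0)),(s,S(138,312),(142,10,0)),(s,S(172,225),(136,30,-85)),(s,S(65,395),(136,30,85))]
def res(q):
    r=[]
    for p,uv,X in body: r.append(proj(p,case_pts(*q[:3],X))[0]-uv)
    for p,uv,X in lid: r.append(proj(p,case_pts(*q[:3],lid_pt(q[3],*X)))[0]-uv)
    return np.array(r).ravel()
f=least_squares(res,[.58,.3,.16,1.2],loss="soft_l1"); print(f.x.round(4),f.fun.reshape(-1,2).round(1).tolist())
for p in(t,s):
    m=ctrl.cut_out("stick",p)[0]["mask"].astype(np.uint8); r=cv2.minAreaRect(cv2.findContours(m,0,2)[0][0]); print(r)
    b=onz(p,cv2.boxPoints(r),0.02).round(4); print(b.tolist()); 
print("cones", onz(s,[S(487,132),S(380,315)],0).round(3), onz(t,[T(735,180),T(423,208)],.15).round(3))
E
```

```text
[0.5714 0.2972 0.1941 1.162 ] [[-1.7, -0.1], [-4.0, -2.3], [-0.4, -0.6], [2.0, -0.0], [-2.0, -1.1], [1.8, 1.9], [-0.8, 0.9], [-1.6, 0.3], [-0.2, 1.0], [3.5, -1.6], [0.3, -2.5], [-3.1, -1.2]]
((393.1692810058594, 276.953857421875), (45.49895095825195, 9.727360725402832), 48.17982482910156)
[[0.5037, -0.1462, 0.02], [0.5193, -0.164, 0.02], [0.4372, -0.2364, 0.02], [0.4216, -0.2187, 0.02]]
((407.51995849609375, 221.1399688720703), (12.586502075195312, 47.94184112548828), 81.8698959350586)
[[0.5215, -0.1649, 0.02], [0.4345, -0.2401, 0.02], [0.4157, -0.2045, 0.02], [0.5007, -0.1316, 0.02]]
cones [[ 0.541 -0.247  0.   ]
 [ 0.518  0.073  0.   ]] [[ 0.541 -0.227  0.15 ]
 [ 0.516  0.062  0.15 ]]
```

```bash
cat > plan.py <<'E'
from fit import *
def to(pos,yaw,tilt,note=""):
    T=T_tool(); G=(R.from_euler("z",yaw)*R.from_euler("x",np.pi)*R.from_euler("y",tilt))
    d=T[:3,:3].T@(np.array(pos)-T[:3,3]); r=(R.from_matrix(T[:3,:3]).inv()*G).as_rotvec()
    # shift first then turn; also the shift in final axes
    print(note,"shift(now)",(d/.05).round(3),"turn",r.round(3),"shift(goal axes)",(G.as_matrix().T@(np.array(pos)-T[:3,3])/.05).round(3))
E
python3 - <<'E'
from plan import *
print(shot("wrist")["tool_from_camera"].round(3))
to([.46,-.20,.2],np.radians(41.5),0)
E
```

```text
[[-0.001 -0.966 -0.258  0.076]
 [ 1.    -0.001 -0.    -0.   ]
 [-0.    -0.258  0.966 -0.179]
 [ 0.     0.     0.     1.   ]]
 shift(now) [ 7.483 -4.318  0.109] turn [ 0.    -0.    -0.406] shift(goal axes) [ 8.579 -1.016  0.109]
```

Call:
move_arm(
  increments=[
    [0.5, 0.62, -0.36, 0, 0, 0, 0],
    [0.5, 0.62, -0.36, 0, 0, 0, 0],
    [0.5, 0.62, -0.36, 0, 0, 0, 0],
    [0.5, 0.62, -0.36, 0, 0, 0, 0],
    [0.5, 0.62, -0.36, 0, 0, 0, 0],
    [0.5, 0.62, -0.36, 0, 0, 0, 0],
    [0.5, 0.62, -0.36, 0, 0, 0, 0],
    [0.5, 0.62, -0.36, 0, 0, 0, 0],
    [0.5, 0.62, -0.36, 0, 0, 0, 0],
    [0.5, 0.62, -0.36, 0, 0, 0, 0],
    [0.5, 0.62, -0.36, 0, 0, 0, 0],
    [0.5, 0.62, -0.36, 0, 0, 0, 0],
    [0.5, 0, 0, 0, 0, 0, -0.135],
    [0.5, 0, 0, 0, 0, 0, -0.135],
    [0.5, 0, 0, 0, 0, 0, -0.135],
    [0.5, 0, 0, 0, 0, 0, 0],
    [0.5, 0, 0, 0, 0, 0, 0],
  ],
)

```text
time_s: 2.85
ee_pos: [0.4579, -0.2006, 0.2055]
eef_rot: [3.142, -0.0, 0.72]
force: [-0.5, -0.6, 0.1]
grip_width: 0.0472
grip_force: 0.0
```

Run:
```python
from plan import *
p=shot("wrist"); cv2.imwrite("pics/w1.png",p["color"])
print(T_tool().round(3).tolist())
for d in ctrl.cut_out("stick",p)[:2]:
    m=d["mask"].astype(np.uint8); r=cv2.minAreaRect(max(cv2.findContours(m,0,2)[0],key=cv2.contourArea)); print(d["conf"],r)
    b=onz(p,cv2.boxPoints(r),0.022); print(b.round(4).tolist(),b.mean(0)); e=b[1]-b[0],b[2]-b[1]; print([(np.linalg.norm(v),np.degrees(np.arctan2(v[1],v[0]))) for v in e])
for d in ctrl.cut_out("cone_a",p)[:3]:print(d["conf"],d["centre"],onz(p,[d["centre"][::-1]],0.07))
```

```text
[[0.752, 0.659, 0.0, 0.458], [0.659, -0.752, -0.0, -0.201], [0.0, 0.0, -1.0, 0.205], [0.0, 0.0, 0.0, 1.0]]
0.68 ((320.6132507324219, 205.48336791992188), (113.15892791748047, 22.349327087402344), 89.40933990478516)
[[0.5061, -0.1487, 0.022], [0.5198, -0.1641, 0.022], [0.4389, -0.2377, 0.022], [0.4241, -0.2212, 0.022]] [ 0.47221151 -0.1929345   0.022     ]
[(np.float64(0.020617442238385707), np.float64(-48.25339893316997)), (np.float64(0.10935877898957748), np.float64(-137.7160644481929))]
0.74 [194.2, 425.6] [[ 0.54352844 -0.24521351  0.07      ]]
```

View pics/w1.png

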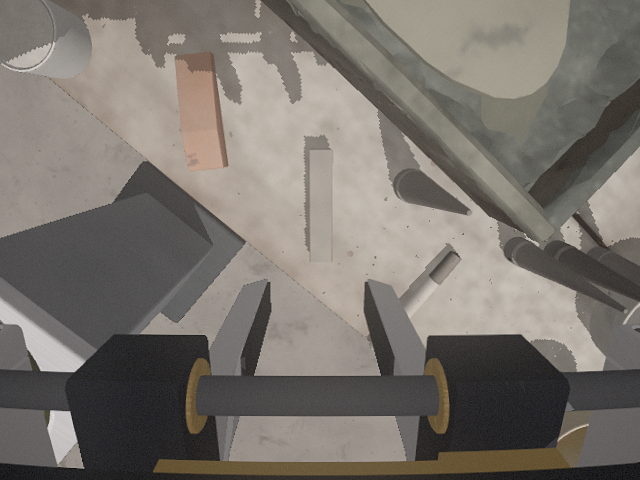

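The wrist view shows the stick at columns 309–333, rows 150–262, clear of the cones at right. Its centre is (0.472, -0.193) and its yaw is 42°. I'll grasp with the hand leaning 0.5 rad.

Call:
move_arm(
  increments=[
    [0.5, 0.16, 0.036, 0.57, 0, 0, 0],
    [0.5, 0.156, 0.036, 0.57, 0, 0, 0],
    [0.5, 0, 0, 0.57, 0, 0, -0.013],
    [0.5, 0, 0, 0, 0, 0.125, 0],
    [0.5, 0, 0, 0, 0, 0.125, 0],
    [0.5, 0, 0, 0, 0, 0.125, 0],
    [0.5, 0, 0, 0, 0, 0.125, 0],
    [0.5, 0, 0, 0, 0, 0, 0],
    [0.5, 0, 0, 0, 0, 0, 0],
  ],
)

```text
time_s: 3.9
ee_pos: [0.4719, -0.1934, 0.1199]
eef_rot: [-3.14, -0.497, 0.734]
force: [-0.0, 0.0, -0.6]
grip_width: 0.047
grip_force: 0.0
```

Run:
```python
from plan import *
to([.472,-.193,.009],.733,.5)
p=shot("wrist")
for d in ctrl.cut_out("stick",p)[:1]:
    m=d["mask"].astype(np.uint8); r=cv2.minAreaRect(max(cv2.findContours(m,0,2)[0],key=cv2.contourArea)); print(d["conf"],r)
    b=onz(p,cv2.boxPoints(r),0.022); print(b.round(4).tolist(),b.mean(0)); e=b[1]-b[0],b[2]-b[1]; print([(np.linalg.norm(v),np.arctan2(v[1],v[0])) for v in e])
```

```text
shift(now) [-1.051e+00 -1.000e-03  1.952e+00] turn [-0.002  0.003  0.001] shift(goal axes) [-1.057 -0.003  1.949]
0.6 ((316.8265075683594, 308.0753173828125), (29.247926712036133, 134.145263671875), 0.6820604205131531)
[[0.43, -0.216, 0.022], [0.505, -0.1489, 0.022], [0.5201, -0.1662, 0.022], [0.4441, -0.2319, 0.022]] [ 0.47482664 -0.19075223  0.022     ]
[(np.float64(0.10057319392204923), np.float64(0.7295033668657148)), (np.float64(0.02290791890455352), np.float64(-0.8499444083448526))]
```

Call:
move_arm(
  increments=[
    [0.5, -0.21, 0, 0.39, 0, 0, 0],
    [0.5, -0.21, 0, 0.39, 0, 0, 0],
    [0.5, -0.21, 0, 0.39, 0, 0, 0],
    [0.5, -0.21, 0, 0.39, 0, 0, 0],
    [0.5, -0.21, 0, 0.39, 0, 0, 0],
    [0.5, 0, 0, 0, 0, 0, 0],
    [0.1, 0, 0, 0, 0, 0, 0],
    [0.1, 0, 0, 0, 0, 0, 0],
    [0.1, 0, 0, 0, 0, 0, 0],
    [0.1, 0, 0, 0, 0, 0, 0],
    [0.1, 0, 0, 0, 0, 0, 0],
    [0.1, 0, 0, 0, 0, 0, 0],
  ],
  force=25,
)

```text
time_s: 5.2
ee_pos: [0.4731, -0.1926, 0.0101]
eef_rot: [3.14, -0.501, 0.737]
force: [-1.9, 0.6, 7.7]
grip_width: 0.0217
grip_force: 25.0
```

Call:
move_arm(
  increments=[
    [0.1, 0.12, 0, -0.22, 0, 0, 0],
    [0.1, 0.25, 0, -0.46, 0, 0, 0],
    [0.1, 0.25, 0, -0.46, 0, 0, 0],
    [0.1, 0.25, 0, -0.46, 0, 0, 0],
    [0.1, 0.25, 0, -0.46, 0, 0, 0],
    [0.1, 0.25, 0, -0.46, 0, 0, 0],
    [0.1, 0.25, 0, -0.46, 0, 0, 0],
    [0.1, 0.25, 0, -0.46, 0, 0, 0],
    [0.1, 0.12, 0, -0.22, 0, 0, 0],
    [0.1, 0, 0, 0, 0, 0, 0],
  ],
)

```text
time_s: 6.2
ee_pos: [0.4726, -0.1929, 0.2191]
eef_rot: [3.138, -0.5, 0.738]
force: [0.3, -0.6, -2.0]
grip_width: 0.0221
grip_force: 25.0
```

Call:
move_arm(
  increments=[
    [0.1, 0.282, -0.443, 0.154, 0, 0, 0],
    [0.1, 0.282, -0.443, 0.154, 0, 0, 0],
    [0.1, 0.282, -0.443, 0.154, 0, 0, 0],
    [0.1, 0.282, -0.443, 0.154, 0, 0, 0],
    [0.1, 0.282, -0.443, 0.154, 0, 0, 0],
    [0.1, 0.282, -0.443, 0.154, 0, 0, 0],
    [0.1, 0.282, -0.443, 0.154, 0, 0, 0],
    [0.1, 0.282, -0.443, 0.154, 0, 0, 0],
    [0.1, 0.282, -0.443, 0.154, 0, 0, 0],
    [0.1, 0.282, -0.443, 0.154, 0, 0, 0],
    [0.1, 0.282, -0.443, 0.154, 0, 0, 0],
    [0.1, 0.282, -0.443, 0.154, 0, 0, 0],
    [0.1, 0.282, -0.443, 0.154, 0, 0, 0],
    [0.1, 0.282, -0.443, 0.154, 0, 0, 0],
    [0.1, 0.282, -0.443, 0.154, 0, 0, 0],
    [0.1, 0.282, -0.443, 0.154, 0, 0, 0],
    [0.1, 0.282, -0.443, 0.154, 0, 0, 0],
    [0.1, 0.282, -0.443, 0.154, 0, 0, 0],
  ],
)

```text
time_s: 8.0
ee_pos: [0.4178, 0.2979, 0.2161]
eef_rot: [-3.141, -0.498, 0.737]
force: [0.1, 0.0, -0.7]
grip_width: 0.0222
grip_force: 25.0
```

Call:
move_arm(
  increments=[
    [0.1, 0, 0, 0, -0.052, 0, 0.0954],
    [0.1, 0, 0, 0, -0.052, 0, 0.0954],
    [0.1, 0, 0, 0, -0.052, 0, 0.0954],
    [0.1, 0, 0, 0, -0.052, 0, 0.0954],
    [0.1, 0, 0, 0, -0.052, 0, 0.0954],
    [0.1, 0, 0, 0, 0, 0, 0],
    [0.1, 0, 0, 0, 0, 0, 0],
  ],
)

```text
time_s: 8.7
ee_pos: [0.4181, 0.297, 0.2164]
eef_rot: [3.141, -0.498, 0.199]
force: [0.3, -0.3, -1.7]
grip_width: 0.0218
grip_force: 25.0
```

Run:
```python
from plan import *
p=shot("wrist"); cv2.imwrite("pics/w2.png",p["color"]); np.savez("w2.npz",P=p["P"],K=p["K"],distortion=p["distortion"])
s=shot("scene"); cv2.imwrite("pics/s2.png",s["color"])
print(T_tool().round(3).tolist())
```

```text
[[0.861, 0.195, 0.469, 0.418], [0.171, -0.981, 0.093, 0.297], [0.478, 0.0, -0.878, 0.217], [0.0, 0.0, 0.0, 1.0]]
```

View pics/w2.png

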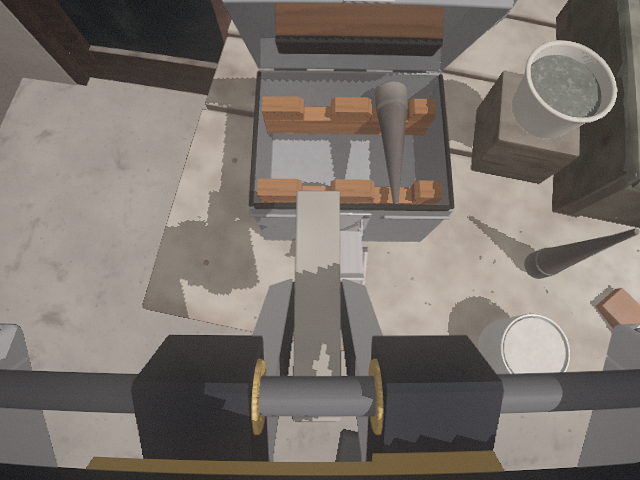

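The wrist view shows the case from the front at columns 250–452, rows 70–240, with the stick held straight ahead. I'll enlarge it to read the corners.

Run:
```python
import cv2
a=cv2.imread("pics/w2.png")[55:245,235:465]
cv2.imwrite("pics/w2c.png",cv2.resize(a,None,fx=3,fy=3,interpolation=cv2.INTER_CUBIC))
```

```text
(no output)
```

View pics/w2c.png

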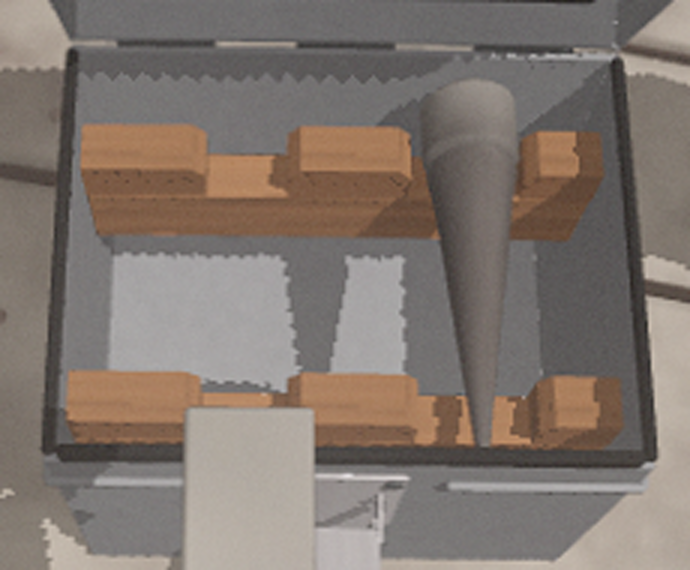

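The crop shows the rim corners at (43,454), (656,460), (68,48) and (622,58). The rear square notch floor runs from x 207 to 278 at y≈196.

Run:
```python
from plan import *
z=np.load("w2.npz"); p={k:z[k] for k in z}
C=lambda u,v:(u/3+235,v/3+55)
pts=[(C(43,454),(-68,85,110)),(C(656,460),(-68,-85,110)),(C(68,48),(68,85,110)),(C(622,58),(68,-85,110)),(C(207,196),(34,43,79)),(C(278,197),(34,17,79))]
res=lambda q:np.array([proj(p,case_pts(*q,X))[0]-uv for uv,X in pts]).ravel()
f=least_squares(res,[.571,.297,.19],loss="soft_l1"); print(f.x.round(4),f.fun.reshape(-1,2).round(1).tolist())
# stick tip top corners in crop: (186,409),(314,409): where, at tool-stick geometry
T=T_tool()
for y in(-.011,.011):
    u=R.from_euler("z",.194).apply([1,0,0]); v=R.from_euler("z",.194).apply([0,1,0])
    print("stick corner pred",(proj(p,T[:3,3]+u*.054+v*-y+[0,0,.012])[0]-[235,55])*3)
```

```text
[0.5717 0.2978 0.1848] [[-0.5, 2.5], [0.4, 3.2], [0.1, -2.0], [-0.6, -2.4], [-0.4, -0.3], [2.7, -0.3]]
stick corner pred [186.59989231 398.05925915]
stick corner pred [317.64225144 398.48593397]
```

Call:
move_arm(
  increments=[
    [0.1, 0, 0, 0, -0.006, 0, 0.011],
    [0.1, -0.2, -0.011, 0.382, 0, 0, 0],
    [0.1, -0.2, -0.011, 0.382, 0, 0, 0],
    [0.1, -0.2, -0.011, 0.382, 0, 0, 0],
    [0.1, -0.2, -0.011, 0.382, 0, 0, 0],
    [0.1, 0, 0, 0, 0, 0, 0],
    [0.1, 0, 0, 0, 0, 0, 0],
  ],
)

```text
time_s: 9.5
ee_pos: [0.4199, 0.2994, 0.1318]
eef_rot: [-3.141, -0.5, 0.181]
force: [0.3, 0.8, -0.4]
grip_width: 0.0219
grip_force: 25.0
```

Run:
```python
from plan import *
to([.5661,.3273,.130],.186,.5)
```

```text
shift(now) [ 2.595 -0.023  1.458] turn [ 0.002  0.    -0.004] shift(goal axes) [ 2.594 -0.008  1.459]
```

Call:
move_arm(
  increments=[
    [0.1, 0.325, 0, 0.18, 0, 0, 0],
    [0.1, 0.325, 0, 0.18, 0, 0, 0],
    [0.1, 0.325, 0, 0.18, 0, 0, -0.004],
    [0.1, 0.325, 0, 0.18, 0, 0, 0],
    [0.1, 0.325, 0, 0.18, 0, 0, 0],
    [0.1, 0.325, 0, 0.18, 0, 0, 0],
    [0.1, 0.325, -0.01, 0.18, 0, 0, 0],
    [0.1, 0.32, 0, 0.19, 0, 0, 0],
    [0.1, 0, 0, 0, 0, 0, 0],
    [0.1, 0, 0, 0, 0, 0, 0],
  ],
)

```text
time_s: 10.5
ee_pos: [0.5657, 0.3269, 0.1307]
eef_rot: [3.14, -0.501, 0.185]
force: [-0.3, 0.2, -1.0]
grip_width: 0.022
grip_force: 25.0
```

Run:
```python
from plan import *
to([.5661,.3273,.090],.186,.5)
p=shot("wrist");s=shot("scene"); print(T_tool().round(4)[:3,3])
a=p["color"][60:420,120:520]; b=cv2.resize(s["color"][240:440,150:350],(360,360),interpolation=cv2.INTER_CUBIC)
cv2.imwrite("pics/e.png",np.hstack([a,b])); cv2.imwrite("pics/w3.png",p["color"]); np.savez("w3.npz",P=p["P"],K=p["K"],distortion=p["distortion"])
```

```text
shift(now) [-0.384 -0.008  0.719] turn [ 0.002 -0.001 -0.001] shift(goal axes) [-0.383 -0.007  0.719]
[0.5653 0.327  0.1305]
```

View pics/e.png

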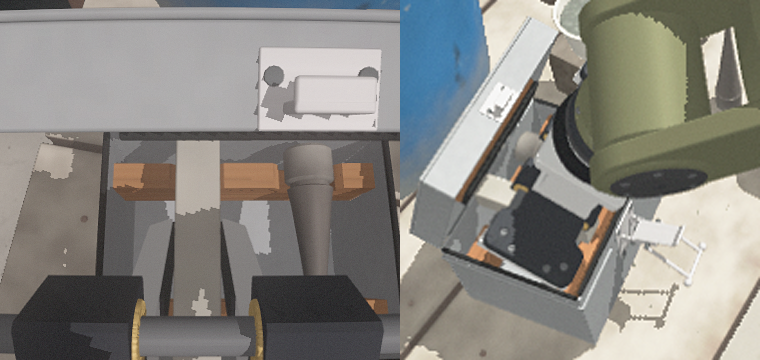

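The view shows the stick above the notch and under the lid. The middle block's left edge is at px about 343 and the stick spans 296–339. I'll check that sideways against the fit.

Run:
```python
from plan import *
z=np.load("w3.npz"); p={k:z[k] for k in z}
for X in [(34,13,94),(34,17,90),(34,47,94),(34,-85,110),(68,85,110),(68,-85,110)]: print(X,proj(p,case_pts(.5717,.2978,.1855,X)).round(1))
c=cv2.imread("pics/w3.png")[200:270,220:520]
cv2.imwrite("pics/w3c.png",cv2.resize(c,None,fx=2.6,fy=2.6,interpolation=cv2.INTER_CUBIC))
```

```text
(34, 13, 94) [[344.6 248.2]]
(34, 17, 90) [[337.7 249.6]]
(34, 47, 94) [[289.4 248.3]]
(34, -85, 110) [[513.1 241.5]]
(68, 85, 110) [[225.1 187.1]]
(68, -85, 110) [[506.  187.3]]
```

View pics/w3c.png

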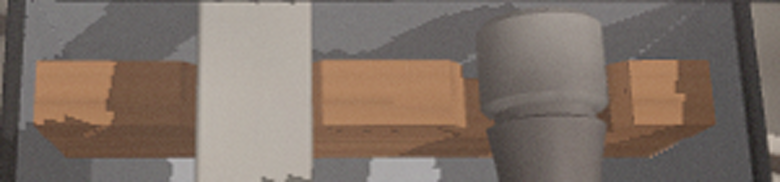

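The fit matches within about 0.5 mm, so I lower the stick.

Call:
move_arm(
  increments=[
    [0.1, -0.096, -0.002, 0.18, 0, 0, 0],
    [0.1, -0.096, -0.002, 0.18, 0, 0, 0],
    [0.1, -0.064, -0.002, 0.12, 0, 0, 0],
    [0.1, -0.048, 0, 0.09, 0, 0, 0],
    [0.1, -0.037, 0, 0.07, 0, 0, 0],
    [0.1, -0.027, 0, 0.05, 0, 0, 0],
    [0.1, 0, 0, 0, 0, 0, 0],
    [0.1, 0, 0, 0, 0, 0, 0],
  ],
)

```text
time_s: 11.4
ee_pos: [0.5662, 0.3274, 0.091]
eef_rot: [3.14, -0.5, 0.185]
force: [0.4, -0.2, -1.6]
grip_width: 0.0217
grip_force: 25.0
```

Call:
move_arm(
  increments=[
    [0.1, -0.01, 0, 0.018, 0, 0, 0],
    [0.1, -0.01, 0, 0.018, 0, 0, 0],
    [0.1, 0, 0, 0, 0, 0, 0],
    [0.1, 0, 0, 0, 0, 0, 0],
  ],
)

```text
time_s: 11.8
ee_pos: [0.5663, 0.3274, 0.0892]
eef_rot: [3.14, -0.501, 0.185]
force: [0.4, -0.9, 2.5]
grip_width: 0.0216
grip_force: 25.0
```

Call:
move_arm(
  increments=[
    [0.42, 0, 0, 0, 0, 0, 0],
    [0.42, 0, 0, 0, 0, 0, 0],
    [0.42, 0, 0, 0, 0, 0, 0],
    [0.42, 0, 0, 0, 0, 0, 0],
    [0.42, 0, 0, 0, 0, 0, 0],
    [0.42, 0.096, 0, -0.176, 0, 0, 0],
    [0.42, 0.096, 0, -0.176, 0, 0, 0],
    [0.42, 0.096, 0, -0.176, 0, 0, 0],
    [0.42, 0.096, 0, -0.176, 0, 0, 0],
    [0.42, 0.096, 0, -0.176, 0, 0, 0],
    [0.42, -0.35, 0, -0.192, 0, 0, 0],
    [0.42, -0.35, 0, -0.192, 0, 0, 0],
    [0.42, -0.35, 0, -0.192, 0, 0, 0],
    [0.42, -0.35, 0, -0.192, 0, 0, 0],
    [0.42, -0.35, 0, -0.192, 0, 0, 0],
    [0.42, -0.35, 0, -0.192, 0, 0, 0],
    [0.42, -0.35, 0, -0.192, 0, 0, 0],
    [0.42, -0.35, 0, -0.192, 0, 0, 0],
    [0.42, 0, 0, 0, 0, 0, 0],
    [0.42, 0, 0, 0, 0, 0, 0],
  ],
)

```text
time_s: 13.8
ee_pos: [0.4096, 0.2985, 0.14]
eef_rot: [3.141, -0.501, 0.185]
force: [-0.1, -0.0, 0.6]
grip_width: 0.0395
grip_force: 0.0
```

Run:
```python
from plan import *
p=shot("wrist");s=shot("scene"); print(T_tool().round(4)[:3,3])
d=ctrl.cut_out("stick",p); print([ (x["conf"],x["centre"]) for x in d[:3]])
q=(.5717,.2978,.1855)
im=p["color"].copy()
for X in [(x,y,101) for x in(-55,55) for y in(19,41)]: cv2.circle(im,tuple(int(v) for v in proj(p,case_pts(*q,X))[0].round()),1,(0,0,255),-1)
# lever/bail top
t=shot("top"); 
for n in("lever","bail"):
  for c in (p,s,t):
    d=ctrl.cut_out(n,c); print(n,[(round(x["conf"],2),np.round(x["centre"])) for x in d[:2]])
cv2.imwrite("pics/w4.png",np.hstack([cv2.resize(im[100:400,200:500],(400,400)),cv2.resize(s["color"][240:440,150:350],(400,400),interpolation=cv2.INTER_CUBIC)]))
cv2.imwrite("pics/w4full.png",p["color"]);cv2.imwrite("pics/s4full.png",s["color"])
to(case_pts(*q,(-120,0,290))[0],.1855,0,"above lid")
```

```text
[0.4099 0.2983 0.1395]
[(0.58, [83.3, 319.1])]
lever [(0.65, array([228., 362.]))]
lever [(0.68, array([372., 294.]))]
lever [(0.76, array([277., 193.]))]
bail [(0.69, array([267., 342.]))]
bail [(0.5, array([376., 316.]))]
bail [(0.46, array([292., 194.]))]
above lid shift(now) [ 2.143  0.608 -2.267] turn [ 0.002 -0.5   -0.001] shift(goal axes) [ 0.794  0.605 -3.018]
```

View pics/w4.png

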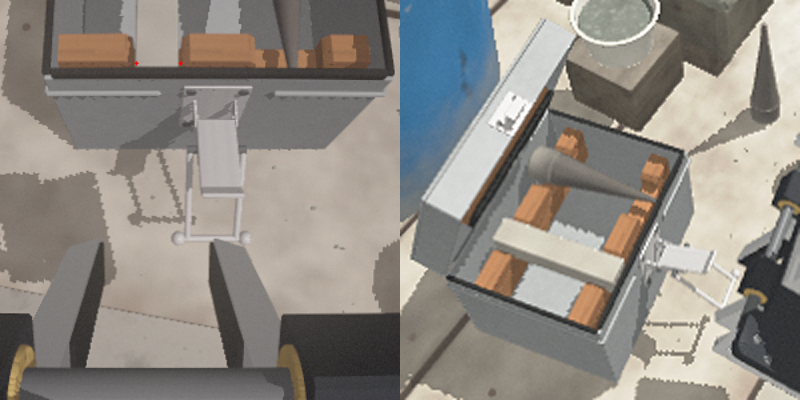

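The stick lies across both racks in the square notches (left half px 135–180), so step 1 is done. Next I reach over the lid and pull it shut from behind.

Call:
move_arm(
  increments=[
    [0, 0.24, 0, -0.44, 0, 0, 0],
    [0, 0.24, 0, -0.44, 0, 0, 0],
    [0, 0.24, 0, -0.44, 0, 0, 0],
    [0, 0.24, 0, -0.44, 0, 0, 0],
    [0, 0.24, 0, -0.44, 0, 0, 0],
    [0, 0.24, 0, -0.44, 0, 0, 0],
    [0, 0, 0, 0, 0, -0.125, 0],
    [0, 0, 0, 0, 0, -0.125, 0],
    [0, 0, 0, 0, 0, -0.125, 0],
    [0, 0, 0, 0, 0, -0.125, 0],
    [0, 0, 0, 0, 0, 0, 0],
  ],
)

```text
time_s: 15.4
ee_pos: [0.4102, 0.2981, 0.2885]
eef_rot: [3.14, 0.005, 0.183]
force: [-1.7, -0.1, -1.0]
grip_width: 0.0002
grip_force: 0.0
```

Call:
move_arm(
  increments=[
    [0, 0.412, 0.051, 0, 0, 0, 0],
    [0, 0.412, 0.051, 0, 0, 0, 0],
    [0, 0.412, 0.051, 0, 0, 0, 0],
    [0, 0.412, 0.051, 0, 0, 0, 0],
    [0, 0.412, 0.051, 0, 0, 0, 0],
    [0, 0.412, 0.051, 0, 0, 0, 0],
    [0, 0.412, 0.051, 0, 0, 0, 0],
    [0, 0.412, 0.051, 0, 0, 0, 0],
    [0, 0.412, 0.051, 0, 0, 0, 0],
    [0, 0.412, 0.051, 0, 0, 0, 0],
    [0, 0.412, 0.051, 0, 0, 0, 0],
    [0, 0.412, 0.051, 0, 0, 0, 0],
    [0, 0, 0, 0, 0, 0, 0],
    [0, 0, 0, 0, 0, 0, 0],
  ],
)

```text
time_s: 16.8
ee_pos: [0.6573, 0.3138, 0.2891]
eef_rot: [3.14, -0.0, 0.184]
force: [-0.1, -0.0, 0.7]
grip_width: 0.0002
grip_force: 0.0
```

Call:
move_arm(
  increments=[
    [0, 0, 0, 0.336, 0, 0, 0],
    [0, 0, 0, 0.336, 0, 0, 0],
    [0, 0, 0, 0.336, 0, 0, 0],
    [0, 0, 0, 0.336, 0, 0, 0],
    [0, 0, 0, 0.336, 0, 0, 0],
    [0, 0, 0, 0, 0, 0, 0],
    [0, -0.13, 0, 0, 0, 0, 0],
    [0, -0.13, 0, 0, 0, 0, 0],
    [0, -0.13, 0, 0, 0, 0, 0],
    [0, -0.13, 0, 0, 0, 0, 0],
    [0, -0.13, 0, 0, 0, 0, 0],
    [0, -0.13, 0, 0, 0, 0, 0],
  ],
)

```text
time_s: 18.0
ee_pos: [0.6187, 0.3062, 0.2057]
eef_rot: [3.14, -0.0, 0.185]
force: [0.4, -0.6, 0.5]
grip_width: 0.0003
grip_force: 0.2
```

Call:
move_arm(
  increments=[
    [0, -0.13, 0, 0, 0, 0, 0],
    [0, -0.13, 0, 0, 0, 0, 0],
    [0, -0.13, 0, 0, 0, 0, 0],
    [0, -0.13, 0, 0, 0, 0, 0],
    [0, -0.13, 0, 0, 0, 0, 0],
    [0, -0.13, 0, 0, 0, 0, 0],
    [0, -0.13, 0, 0, 0, 0, 0],
    [0, -0.13, 0, 0, 0, 0, 0],
  ],
)

```text
time_s: 18.8
ee_pos: [0.5676, 0.2966, 0.2056]
eef_rot: [3.14, 0.0, 0.185]
force: [-0.8, -0.1, -0.7]
grip_width: 0.0005
grip_force: 0.0
```

Run:
```python
from plan import *
s=shot("scene"); print(ctrl.get_obs()["force"])
cv2.imwrite("pics/s5.png",cv2.resize(s["color"][230:440,140:360],None,fx=2.5,fy=2.5,interpolation=cv2.INTER_CUBIC))
```

```text
[-1.19823228 -0.40157894  0.13441228]
```

View pics/s5.png

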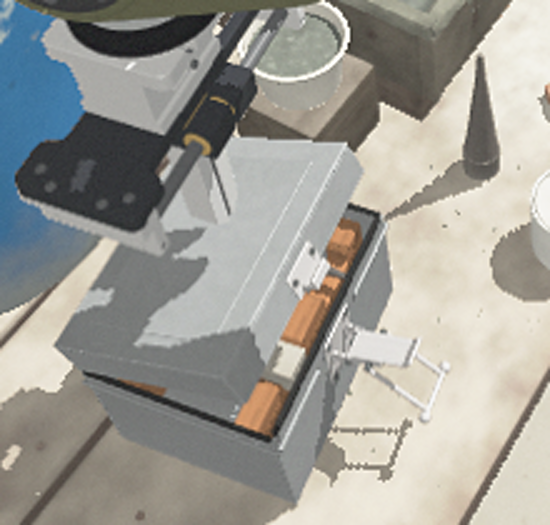

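The lid is coming down with the stick still in its notches. The bail balls show at (447,369) and (427,413), and the lever end at (418,342) and (407,367). I combine these with the wrist pixels to solve for the lever and bail positions.

Call:
move_arm(
  increments=[
    [0, 0, 0, -0.4, 0, 0, 0],
    [0, 0, 0, -0.4, 0, 0, 0],
    [0, -0.3, 0, -0.4, 0, 0, 0],
    [0, -0.5, 0, 0, 0, 0, 0],
    [0, -0.5, 0, 0, 0, 0, 0],
    [0, -0.5, 0, 0, 0, 0, 0],
    [0, -0.5, 0, 0, 0, 0, 0],
    [0, -0.5, 0, 0, 0, 0, 0],
    [0, -0.3, 0, 0, 0, 0, 0],
    [0.6, 0, 0, 0, 0, 0, 0],
    [0.6, 0, 0, 0, 0, 0, 0],
  ],
)

```text
time_s: 19.95
ee_pos: [0.4161, 0.2685, 0.2659]
eef_rot: [3.14, -0.001, 0.185]
force: [0.4, -0.1, -0.1]
grip_width: 0.0132
grip_force: 0.0
```

Run:
```python
from plan import *
q=(.5717,.2978,.1855)
w=shot("wrist"); s=shot("scene"); print(T_tool()[:3,3].round(4))
cv2.imwrite("pics/w6.png",w["color"]); cv2.imwrite("pics/s6.png",s["color"]); np.savez("w6.npz",P=w["P"],K=w["K"],distortion=w["distortion"])
Q=np.eye(4); Q[:3,:3]=R.from_euler("xyz",[3.141,-.501,.185]).as_matrix(); Q[:3,3]=[.4099,.2983,.1395]
w4=dict(w); w4["P"]=Q@w["tool_from_camera"]
W=lambda u,v:(u*.75+200,v*.75+100); S=lambda u,v:(u/2.5+140,v/2.5+230)
def solve(obs,name):
    f=least_squares(lambda a:np.array([proj(p,case_pts(*q,(a[0],y+a[2],a[1])))[0]-uv for p,uv,y in obs]).ravel(),[-120,70,0]); print(name,f.x.round(1),f.fun.reshape(-1,2).round(1).tolist())
solve([(w4,W(180,238),18.5),(w4,W(246,238),-18.5),(s,S(447,369),-18.5),(s,S(427,413),18.5)],"bar")
solve([(w4,W(204,193),10),(w4,W(243,193),-10),(s,S(418,342),-10),(s,S(407,367),10)],"lever end")
for n in("lid","bail","lever","stick"):
  for p in(w,s):
    print(n,[(round(d["conf"],2),np.round(d["centre"]),d["mask"].sum()) for d in ctrl.cut_out(n,p)[:2]])
```

```text
[0.4164 0.2685 0.2654]
bar [-135.7   51.    -1. ] [[0.0, 0.6], [0.2, 0.4], [-1.1, -1.3], [-1.1, 1.0]]
lever end [-120.    92.9   -2. ] [[-0.7, 0.5], [0.9, 0.4], [-1.1, -0.7], [-1.3, 0.3]]
lid [(0.68, array([ 63., 316.]), np.int64(28910))]
lid [(0.76, array([347., 229.]), np.int64(8358))]
bail [(0.76, array([191., 307.]), np.int64(179))]
bail [(0.61, array([391., 309.]), np.int64(56))]
lever [(0.72, array([172., 315.]), np.int64(1687)), (0.51, array([ 73., 318.]), np.int64(31430))]
lever [(0.85, array([372., 294.]), np.int64(380)), (0.64, array([351., 233.]), np.int64(8288))]
stick []
stick []
```

Both fits are good to about 1 px. The bar is at (-136, 51) mm, which with the linkage gives a lever angle of about 2.0. I'll grasp the bail by its ball ends.

Call:
move_arm(
  increments=[
    [0.62, 0, 0, 0, 0, 0.125, 0],
    [0.62, 0, 0, 0, 0, 0.125, 0],
    [0.62, 0, 0, 0, 0, 0.125, 0],
    [0.62, 0, 0, 0, 0, 0.125, 0],
    [0.62, 0, 0, 0, 0, 0, 0],
    [0.62, 0, 0, 0, 0, 0, 0],
  ],
)

```text
time_s: 21.05
ee_pos: [0.4156, 0.2685, 0.266]
eef_rot: [3.14, -0.498, 0.186]
force: [0.3, 0.4, -0.6]
grip_width: 0.0583
grip_force: 0.0
```

Run:
```python
from plan import *
q=(.5717,.2978,.1855)
to(case_pts(*q,(-133.8-29,-1,47.5+53))[0],.1855,.5,"pre")
to(case_pts(*q,(-133.8,-1,47.5))[0],.1855,.5,"grasp")
pin=np.array([-96.3,87.7]); prev=None
for L in np.linspace(2.34,-.25,9):
    b=pin+53*np.array([-np.sin(L),np.cos(L)]); 
    if prev is not None:
        d=b-prev; print(round(L,2),b.round(1),"tool x,z units",round((d[0]*.878+d[1]*.479)/50,3),round((d[0]*.479-d[1]*.878)/50,3))
    prev=b
```

```text
pre shift(now) [-1.651  0.017  2.871] turn [0.001 0.002 0.   ] shift(goal axes) [-1.657  0.021  2.867]
grasp shift(now) [-1.647  0.015  4.079] turn [0.001 0.002 0.   ] shift(goal axes) [-1.656  0.021  4.076]
2.02 [-144.1   64.9] tool x,z units -0.037 -0.34
1.69 [-148.9   81.3] tool x,z units 0.073 -0.334
1.37 [-148.2   98.3] tool x,z units 0.176 -0.293
1.04 [-142.1  114.3] tool x,z units 0.26 -0.222
0.72 [-131.3  127.5] tool x,z units 0.317 -0.128
0.4 [-116.8  136.6] tool x,z units 0.341 -0.02
0.07 [-100.2  140.6] tool x,z units 0.33 0.089
-0.25 [-83.2 139.1] tool x,z units 0.284 0.189
```

Call:
move_arm(
  increments=[
    [0.62, -0.275, 0.003, 0.478, 0, 0, 0],
    [0.62, -0.275, 0.003, 0.478, 0, 0, 0],
    [0.62, -0.275, 0.003, 0.478, 0, 0, 0],
    [0.62, -0.275, 0.003, 0.478, 0, 0, 0],
    [0.62, -0.275, 0.003, 0.478, 0, 0, 0],
    [0.62, -0.275, 0.003, 0.478, 0, 0, 0],
    [0.62, 0, 0, 0.24, 0, 0, 0],
    [0.62, 0, 0, 0.24, 0, 0, 0],
    [0.62, 0, 0, 0.24, 0, 0, 0],
    [0.62, 0, 0, 0.24, 0, 0, 0],
    [0.62, 0, 0, 0.24, 0, 0, 0],
    [0.62, 0, 0, 0, 0, 0, 0],
    [0.3, 0, 0, 0, 0, 0, 0],
    [0.3, 0, 0, 0, 0, 0, 0],
    [0.3, 0, 0, 0, 0, 0, 0],
    [0.3, 0, 0, 0, 0, 0, 0],
  ],
  force=5,
)

```text
time_s: 22.65
ee_pos: [0.4406, 0.2724, 0.0481]
eef_rot: [3.141, -0.501, 0.185]
force: [-3.4, 4.8, -1.4]
grip_width: 0.0437
grip_force: 5.0
```

The ball ends are held (43.7 mm). I swing the bail up along its arc.

Call:
move_arm(
  increments=[
    [0.3, -0.018, 0, -0.17, 0, 0, 0],
    [0.3, -0.018, 0, -0.17, 0, 0, 0],
    [0.3, 0.036, 0, -0.167, 0, 0, 0],
    [0.3, 0.036, 0, -0.167, 0, 0, 0],
    [0.3, 0.088, 0, -0.147, 0, 0, 0],
    [0.3, 0.088, 0, -0.147, 0, 0, 0],
    [0.3, 0.13, 0, -0.111, 0, 0, 0],
    [0.3, 0.13, 0, -0.111, 0, 0, 0],
    [0.3, 0, 0, 0, 0, 0, 0],
  ],
)

```text
time_s: 23.55
ee_pos: [0.4334, 0.2711, 0.1128]
eef_rot: [3.142, -0.502, 0.185]
force: [-5.1, 4.7, 3.1]
grip_width: 0.044
grip_force: 5.0
```

Call:
move_arm(
  increments=[
    [0.3, 0.158, 0, -0.064, 0, 0, 0],
    [0.3, 0.158, 0, -0.064, 0, 0, 0],
    [0.3, 0.17, 0, -0.01, 0, 0, 0],
    [0.3, 0.17, 0, -0.01, 0, 0, 0],
    [0.3, 0.165, 0, 0.045, 0, 0, 0],
    [0.3, 0.165, 0, 0.045, 0, 0, 0],
    [0.3, 0.142, 0, 0.094, 0, 0, 0],
    [0.3, 0.142, 0, 0.094, 0, 0, 0],
    [0.3, 0, 0, 0, 0, 0, 0],
  ],
)

```text
time_s: 24.45
ee_pos: [0.4911, 0.2818, 0.136]
eef_rot: [3.141, -0.5, 0.185]
force: [-1.3, 6.7, 1.6]
grip_width: 0.0441
grip_force: 5.0
```

Run:
```python
from plan import *
o=ctrl.get_obs(); x,y,w=.5717,.2978,.1855
print("case frame TCP",((R.from_euler("z",-w).apply(o["ee_pos"]-np.array([x,y,0])))*1e3).round(1),o["force"],o["grip_width"],o["grip_force"])
s=shot("scene")
for n in("bail","lever"): print(n,[(round(d["conf"],2),np.round(d["centre"])) for d in ctrl.cut_out(n,s)[:3]])
cv2.imwrite("pics/s7.png",s["color"])
print("bar exp",proj(s,case_pts(x,y,w,[(-83,18.5,139),(-83,-18.5,139),(-81,0,83),(-120,0,93)])))
```

```text
case frame TCP [-82.1  -0.9 136. ] [-1.34406203  6.66799708  1.64167337] 0.044149714586586605 5.000379402190447
bail [(0.5, array([184., 390.]))]
lever []
bar exp [[274.76719967 362.35156259]
 [284.40724676 341.95670908]
 [281.78216831 367.8646841 ]
 [303.40329571 372.61429275]]
```

Call:
move_arm(
  increments=[
    [0.62, 0, 0, 0, 0, 0, 0],
    [0.62, 0, 0, 0, 0, 0, 0],
    [0.62, 0, 0, 0, 0, 0, 0],
    [0.62, 0, 0, 0, 0, 0, 0],
    [0.62, 0, 0, -0.3, 0, 0, 0],
    [0.62, 0, 0, -0.4, 0, 0, 0],
    [0.62, 0, 0, -0.4, 0, 0, 0],
    [0.62, 0, 0, -0.4, 0, 0, 0],
    [0.62, -0.3, 0, -0.4, 0, 0, 0],
    [0.62, -0.3, 0, -0.4, 0, 0, 0],
    [0.62, 0, 0, 0, 0, 0, 0],
  ],
)

```text
time_s: 25.7
ee_pos: [0.4096, 0.2664, 0.2238]
eef_rot: [3.141, -0.502, 0.186]
force: [0.7, 0.2, 0.4]
grip_width: 0.0582
grip_force: 0.0
```

Run:
```python
from plan import *
x,y,w=.5717,.2978,.1855
p=shot("wrist"); s=shot("scene"); print(T_tool()[:3,3].round(4))
for n in("bail","lever"):
  for c in (p,s): print(n,[(round(d["conf"],2),np.round(d["centre"])) for d in ctrl.cut_out(n,c)[:3]])
for c in(p,s): print("bar exp leaning",proj(c,case_pts(x,y,w,[(-70,18.5,133),(-70,-18.5,133),(-70,0,133),(-120,0,93)])).round())
u=proj(p,case_pts(x,y,w,(-75,0,125)))[0].astype(int); v=proj(s,case_pts(x,y,w,(-85,0,110)))[0].astype(int)
a=cv2.resize(p["color"][max(u[1]-80,0):u[1]+80,u[0]-70:u[0]+70],(420,480),interpolation=cv2.INTER_CUBIC); b=cv2.resize(s["color"][v[1]-60:v[1]+60,v[0]-45:v[0]+45],(360,480),interpolation=cv2.INTER_CUBIC)
print(a.shape,u,v); cv2.imwrite("pics/z.png",np.hstack([a,b])); cv2.imwrite("pics/w8.png",p["color"]); np.savez("w8.npz",P=p["P"],K=p["K"],distortion=p["distortion"])
```

```text
[0.4108 0.2666 0.2226]
bail [(0.58, array([192., 314.]))]
bail [(0.68, array([357., 268.]))]
lever [(0.72, array([229., 317.]))]
lever [(0.83, array([370., 290.]))]
bar exp leaning [[293. 189.]
 [339. 189.]
 [316. 189.]
 [316. 261.]]
bar exp leaning [[267. 362.]
 [277. 341.]
 [272. 351.]
 [303. 373.]]
(480, 420, 3) [316 198] [282 361]
```

View pics/z.png

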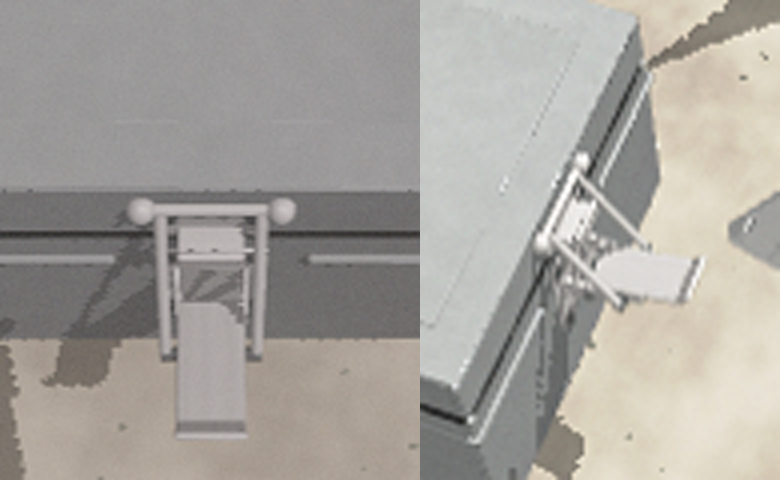

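The bail stands up and leans on the lid above the keeper: bar at left crop (140–285, 210), lever pointing outward. That was the last picture, so I go on by numbers: press the lever along its arc with the closed fingertips.

```bash
cat > lev.py <<'E'
import numpy as np
def tcp(phi):
    a=phi-1.71; d=np.array([-np.cos(a),np.sin(a)]); n=np.array([np.sin(a),np.cos(a)]); pv=np.array([-81,83.])
    if a>-.5: return pv+40*d+5*n+[7,3.8]
    r=24+6*min(1,(-.5-a)/.8); return pv+r*d+5*n-[7,3.8]
E
python3 - <<'E'
from plan import *; from lev import tcp
q=(.5717,.2978,.1855)
a=tcp(2.15); to(case_pts(*q,(a[0]-15,-1,a[1]+27))[0],.1855,.5,"pre")
p=a; ph=np.r_[np.arange(2.05,-.01,-.1),-.03]
for f in ph:
    c=tcp(f); d=c-p; p=c; print(round(f,2),c.round(1),round((d[0]*.878+d[1]*.479)/50,3),round((d[0]*.479-d[1]*.878)/50,3))
E
```

```text
pre shift(now) [-0.113 -0.01   1.905] turn [ 0.002  0.001 -0.   ] shift(goal axes) [-0.115 -0.006  1.905]
2.05 [-110.   104.9] -0.068 0.043
1.95 [-111.7  101.2] -0.064 0.049
1.85 [-112.9   97.3] -0.059 0.055
1.75 [-113.8   93.4] -0.053 0.061
1.65 [-114.2   89.4] -0.046 0.066
1.55 [-114.3   85.4] -0.04 0.07
1.45 [-113.9   81.3] -0.032 0.074
1.35 [-113.2   77.4] -0.025 0.077
1.25 [-112.1   73.5] -0.017 0.079
1.15 [-111.4   70.4] -0.017 0.061
1.05 [-111.    67.7] -0.019 0.052
0.95 [-110.3   64.9] -0.014 0.055
0.85 [-109.2   62.2] -0.008 0.058
0.75 [-107.8   59.6] -0.001 0.06
0.65 [-106.1   57. ] 0.005 0.061
0.55 [-104.1   54.7] 0.012 0.061
0.45 [-101.8   52.5] 0.019 0.061
0.35 [-99.2  50.9] 0.032 0.053
0.25 [-96.3  49.9] 0.041 0.045
0.15 [-93.3  49.3] 0.046 0.04
0.05 [-90.3  48.9] 0.049 0.036
-0.03 [-87.9  48.8] 0.042 0.025
```

Call:
move_arm(
  increments=[
    [0, -0.03, 0, 0, 0, 0, 0],
    [0, -0.03, 0, 0, 0, 0, 0],
    [0, -0.03, 0, 0, 0, 0, 0],
    [0, -0.025, -0.006, 0.4, 0, 0, 0],
    [0, 0, 0, 0.4, 0, 0, 0],
    [0, 0, 0, 0.4, 0, 0, 0],
    [0, 0, 0, 0.4, 0, 0, 0],
    [0, 0, 0, 0.305, 0, 0, 0],
    [0, 0, 0, 0.2, 0, 0, 0],
    [0, 0, 0, 0.2, 0, 0, 0],
    [0, 0, 0, 0.217, 0, 0, 0],
    [0, -0.068, 0, 0.043, 0, 0, 0],
    [0, -0.064, 0, 0.049, 0, 0, 0],
    [0, -0.059, 0, 0.055, 0, 0, 0],
    [0, -0.053, 0, 0.061, 0, 0, 0],
    [0, -0.046, 0, 0.066, 0, 0, 0],
    [0, -0.04, 0, 0.07, 0, 0, 0],
    [0, 0, 0, 0, 0, 0, 0],
  ],
)

```text
time_s: 27.8
ee_pos: [0.4587, 0.2755, 0.0853]
eef_rot: [3.14, -0.499, 0.185]
force: [-0.6, 0.2, -0.2]
grip_width: 0.0007
grip_force: 0.1
```

Run:
```python
from plan import *; from lev import tcp
q=(.5717,.2978,.1855); o=ctrl.get_obs()
a=tcp(1.55); to(case_pts(*q,(a[0],-1,a[1]))[0],.1855,.5,"err"); print(o["force"].round(1),o["grip_width"])
s=shot("scene")
for n in("bail","lever"): print(n,[(round(d["conf"],2),np.round(d["centre"]),d["mask"].sum()) for d in ctrl.cut_out(n,s)[:3]])
```

```text
err shift(now) [ 0.016 -0.003  0.007] turn [ 0.002  0.001 -0.   ] shift(goal axes) [ 0.016 -0.003  0.007]
[-0.6  0.2 -0.2] 0.0006662965784153877
bail [(0.45, array([366., 272.]), np.int64(129))]
lever [(0.93, array([373., 285.]), np.int64(307)), (0.26, array([358., 235.]), np.int64(12422))]
```

Call:
move_arm(
  increments=[
    [0, -0.032, 0, 0.074, 0, 0, 0],
    [0, -0.025, 0, 0.077, 0, 0, 0],
    [0, -0.017, 0, 0.079, 0, 0, 0],
    [0, -0.017, 0, 0.061, 0, 0, 0],
    [0, -0.019, 0, 0.052, 0, 0, 0],
    [0, -0.014, 0, 0.055, 0, 0, 0],
    [0, 0, 0, 0, 0, 0, 0],
  ],
)

```text
time_s: 28.65
ee_pos: [0.4633, 0.2765, 0.0654]
eef_rot: [3.14, -0.5, 0.185]
force: [-1.4, 0.4, 3.3]
grip_width: 0.0002
grip_force: 1.3
```

Run:
```python
from plan import *; from lev import tcp
q=(.5717,.2978,.1855); o=ctrl.get_obs()
a=tcp(.95); to(case_pts(*q,(a[0],-1,a[1]))[0],.1855,.5,"err"); print(o["force"].round(1))
s=shot("scene");w=shot("wrist")
print("exp bar on lid",proj(s,case_pts(*q,[(-73.7,18.5,121),(-73.7,-18.5,121)])).round(1).tolist())
for n in("bail","lever"):
  for c in(s,w):
    for d in ctrl.cut_out(n,c)[:1]:
      ys,xs=np.nonzero(d["mask"]); print(n,round(d["conf"],2),np.round(d["centre"]),xs.min(),xs.max(),ys.min(),ys.max())
```

```text
err shift(now) [-0.001  0.001  0.01 ] turn [ 0.001 -0.    -0.   ] shift(goal axes) [-0.001  0.001  0.01 ]
[-1.4  0.4  3.3]
exp bar on lid [[270.5, 365.8], [280.1, 345.7]]
bail 0.53 [368. 275.] 267 291 344 381
bail 0.67 [183. 325.] 258 372 170 260
lever 0.68 [370. 285.] 267 297 344 384
lever 0.59 [237. 313.] 257 371 170 283
```

Call:
move_arm(
  increments=[
    [0, -0.008, 0, 0.058, 0, 0, 0],
    [0, -0.001, 0, 0.06, 0, 0, 0],
    [0, 0.005, 0, 0.061, 0, 0, 0],
    [0, 0.012, 0, 0.061, 0, 0, 0],
    [0, 0.019, 0, 0.061, 0, 0, 0],
    [0, 0, 0, 0, 0, 0, 0],
  ],
)

```text
time_s: 29.55
ee_pos: [0.4712, 0.2777, 0.0523]
eef_rot: [3.14, -0.499, 0.185]
force: [-0.6, -0.3, -0.2]
grip_width: 0.0002
grip_force: 0.2
```

Call:
move_arm(
  increments=[
    [0, 0.032, 0, 0.053, 0, 0, 0],
    [0, 0.041, 0, 0.045, 0, 0, 0],
    [0, 0.046, 0, 0.04, 0, 0, 0],
    [0, 0.049, 0, 0.036, 0, 0, 0],
    [0, 0, 0, 0, 0, 0, 0],
  ],
)

```text
time_s: 30.05
ee_pos: [0.4828, 0.2799, 0.0492]
eef_rot: [3.14, -0.5, 0.185]
force: [-1.2, 0.4, 1.0]
grip_width: 0.0008
grip_force: 0.5
```

Call:
move_arm(
  increments=[
    [0, 0.02, 0, 0.012, 0, 0, 0],
    [0, 0.022, 0, 0.013, 0, 0, 0],
    [0, 0, 0, 0, 0, 0, 0],
  ],
)

```text
time_s: 30.35
ee_pos: [0.4838, 0.2799, 0.0485]
eef_rot: [3.139, -0.497, 0.186]
force: [-12.7, -2.0, 4.5]
grip_width: 0.0003
grip_force: 6.0
```

Call:
move_arm(
  increments=[
    [0, 0.03, 0, 0.016, 0, 0, 0],
    [0, 0.03, 0, 0.016, 0, 0, 0],
    [0, 0, 0, 0, 0, 0, 0],
  ],
)

```text
time_s: 30.65
ee_pos: [0.485, 0.28, 0.0475]
eef_rot: [3.137, -0.493, 0.186]
force: [-36.9, -5.3, 17.4]
grip_width: 0.0008
grip_force: 16.9
```

Run:
```python
from plan import *
q=(.5717,.2978,.1855); o=ctrl.get_obs()
print((R.from_euler("z",-q[2]).apply(o["ee_pos"]-np.array([q[0],q[1],0]))*1e3).round(1),o["force"].round(1))
```

```text
[-88.5  -1.6  47.5] [-36.9  -5.3  17.4]
```

The lever is at a hard stop at the predicted home position (TCP x -88.5, expected -88.8). I back away and check.

Call:
move_arm(
  increments=[
    [0, -0.3, 0, -0.16, 0, 0, 0],
    [0, -0.4, 0, -0.22, 0, 0, 0],
    [0, -0.4, 0, -0.22, 0, 0, 0],
    [0, 0, 0, -0.5, 0, 0, 0],
    [0, 0, 0, -0.5, 0, 0, 0],
    [0, 0, 0, -0.5, 0, 0, 0],
    [0, 0, 0, -0.5, 0, 0, 0],
    [0, 0, 0, 0, 0, 0, 0],
    [0, 0, 0, 0, 0, 0, 0],
    [0, 0, 0, 0, 0, 0, 0],
  ],
)

```text
time_s: 31.65
ee_pos: [0.3797, 0.2607, 0.136]
eef_rot: [3.139, -0.499, 0.185]
force: [0.2, -0.5, -1.4]
grip_width: 0.0006
grip_force: 0.0
```

Run:
```python
from plan import *
q=(.5717,.2978,.1855)
s=shot("scene");w=shot("wrist");print(T_tool()[:3,3].round(3))
for nm,c in(("scene",s),("wrist",w)):
  print(nm,"bar",proj(c,case_pts(*q,[(-73.7,22,121),(-73.7,-22,121)])).round(1).tolist(),"lever home tip",proj(c,case_pts(*q,[(-79,10,38),(-79,-10,38)])).round(1).tolist(),"lever .3 tip",proj(c,case_pts(*q,[(-92,10,38),(-92,-10,38)])).round(1).tolist())
  for n in("bail","lever"):
    for d in ctrl.cut_out(n,c)[:2]:
      ys,xs=np.nonzero(d["mask"]); print(n,round(d["conf"],2),np.round(d["centre"]),xs.min(),xs.max(),ys.min(),ys.max())
```

```text
[0.38  0.261 0.136]
scene bar [[269.6, 367.8], [281.0, 343.9]] lever home tip [[280.8, 384.5], [285.4, 374.2]] lever .3 tip [[287.8, 387.0], [292.3, 376.5]]
bail 0.51 [357. 238.] 168 296 285 429
lever 0.73 [372. 282.] 267 286 345 385
wrist bar [[279.8, 102.8], [350.8, 102.7]] lever home tip [[303.4, 167.7], [327.6, 167.7]] lever .3 tip [[303.3, 182.4], [327.8, 182.4]]
bail 0.83 [102. 319.] 280 349 93 149
bail 0.36 [ 49. 315.] 170 459 0 117
lever 0.82 [147. 313.] 280 351 93 176
```

The bail bar sits exactly on the keeper (wrist columns 280–349, row 102) and the lever tip matches the home position. I hand the job in.

```bash
python3 -c "
from station import ctrl
print(ctrl.hand_in())"
```

```text
the job is handed in; nothing more can be done
None
```

I handed the job in at about 32 s: the stick was seen seated in its notches before the lid closed, and the bail measured in the keeper with the lever pressed to its home stop; no verdict came back, and I did not measure the lid's final tightness.

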